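# Corner check of the breakfast bar's portion scale

### The arm

A 6-joint arm with a two-finger parallel gripper is mounted at the origin on the work surface. World frame = base frame: x ahead of the robot, y to its left, z up, the work surface at z = 0. Lengths are in m, angles in rad, forces in N, time in s.
With the tool pointing down it reaches from about 0.3 to 0.875 m from the base axis. Payload 6.4 kg.
Tool frame: the origin (TCP) lies on the centre line of the jaws, within the pads' length; the fingertips stand 25 mm ahead of it and the grasp point (between the pads) lies 6 mm ahead of it; z points along the fingers, y is the line along which they close (so a half turn about z gives the same grasp; the last joint's range is limited). The gripper opens to 85 mm and grips with 20 to 120 N. Pads are 22 mm wide; open, the fingers measure 114 mm over their backs; the gripper's body (76 mm by 85 mm) begins 54 mm behind the grasp point. The pads swing forward as they close: fully open they stand 13 mm farther back than shut.
Start: joints at [0.947, 0.181, 1.607, -0, 1.354, -0.206], TCP at [0.233, 0.526, 0.256] pointing down, gripper open.
Joint ranges: [-2.99, 2.99], [-0.89, 2.07], [0.3, 2.58], [-1.14, 4.28], [0, 2.63], [-3.12, 3.12]. Speed limits (rad/s): [2.57, 2.57, 3.01, 3.14, 3.14, 3.14].

### API

Orientations are given as a unit quaternion [w, x, y, z].
In Python, from bench import get_obs, camera, hand_in, spot_in gives the robot as it stands.
- The arm moves only by the shell command python3 -m jog 'ROWS'. ROWS is JSON, one flat list of numbers, 7 for each row, row after row: the shift along the tool's x, y, z in m, then the turn, a rotation vector about the tool's x, y, z in rad, then the closure, from 0 (fully open) to 1 (shut). A call has 1 to 20 rows; each row is the pose to reach, as a shift and turn from the pose commanded when the call began, along the tool's axes at that moment; what a row does not reach only later rows make up. A row lasts 1/8 s, in which the tool goes at most 62.5 mm and 10.7 degrees, less where a joint would pass 70% of its speed; a pose out of reach is approached as far as the arm can. A call with a gripper value outside its range is refused whole. The fingers move at their own pace and stop on an object; the grip force is fixed at half the most. Time passes only in rows, so rows that repeat a pose let the fingers close. It gives the time, the measured TCP pose, the force, the opening and the grip force at its end, in the units of the state.
- get_obs(): the state, without advancing time (a new reading comes with each control period).
- camera(name): name is "scene" or "top"; returns a dict with "frame" (384x512x3 uint8, red, green, blue), "mtx" (3x3 intrinsics, pixels), "distortion" ([k1, k2, p1, p2, k3] as OpenCV has them; the pictures are not rectified), "extrinsics" (4x4, takes a point from camera to world coordinates). Camera axes: x right, y up, looking along -z (the intrinsics and any distortion apply to the point x, -y, -z); pixel columns grow to the right and rows downward; lengths in m; the calibration is good to about 2 mm. A picture is of the moment at which its call begins. There is no depth.
- hand_in(): hands the job in; it is judged then, once.
Trained networks look in a picture, given as the dict that the camera call returned (one of the last four; its "shot" number tells which), for a name from the list of things; names that differ only in an ending like _2 or _b are one class to them, and where a whole thing is asked for, a point or a joint stands for the part that bears it (a point fixed in the world has none). Each returns a list of dicts, best first, with "confidence" (0 to 1); they miss things now and then, are a little off and sometimes report something else, mostly with a low value. They report only what shows in the picture. A call takes as long as a camera call.
- spot_in(picture, name): "xyz" ([x, y, z] in m, in world coordinates, good to about 4 mm: the middle of the surface that is visible of it).
The state is a dict: "time_s": time; "q": joint angles; "dq": joint speeds; "joint_efforts": joint torques, N m; "eef_pos": TCP position; "eef_rot": TCP orientation; "wrist_force": force on the tool from outside, world axes, zero at the start; "torque": the same for the moment, N m; "opening": opening from 0.0 (shut) to 1.0 (fully open); "grasp_force": force on a finger pad.
Only numpy, scipy, OpenCV 4.12 (cv2) and the standard library are available. Lean on these libraries where they do the work, as an engineer would, in place of code of your own. Each camera call takes 0.05 s, during which the arm holds its last target. There are 200 camera calls.

### The job

Before service, check that the mechanical portion scale does not bind when it is loaded off-centre: with the fingertips, press down the corner of its platform that is on the dial side and to the robot's left until the pointer stands at the red portion marker, hold it there for a second without running well past the marker, and let the pointer come back to zero. Then do the same at the diagonally opposite corner, on the side away from the dial and to the robot's right, and let go. Only press the platform: do not lift it, and leave the marker and the glass and china around the scale where they are.

Things in the scene. Friction and masses are not known exactly. Their poses are not given: they have to be found in the camera images.
- scale: mechanical 2 kg portion scale standing firmly on the counter: grey housing 260 x 180 mm, deck 100 mm up, sloping front with a round dial, square metal platform on a central stem above the deck. Origin on the counter under the platform's centre; +x towards the dial, which faces away from the robot (turned up to 0.4 rad), +y to the robot's left, z up
- dial_center (a point): centre of the white dial face, 129 mm along the scale's +x and 62 mm up. Dial 120 mm across, sloping 42 degrees down to +x; black divisions every 100 g, longer every 500 g. Zero is at the top of the dial (edge next to the platform), readings grow clockwise for someone facing the dial, 2 kg is 300 degrees round. A clear cover shields the pointer
- platform_top (a point): centre of the platform's upper face. The platform is a bare aluminium plate, 160 x 160 mm with its edges parallel to the scale's x and y axes, 7 mm thick, upper face 160 mm above the counter when unloaded
- corner_a (a point): first place to press: on the platform's upper face, 58 mm from its centre along both +x and +y of the scale (22 mm in from both edges) at the corner on the dial side, to the robot's left; moves with the platform
- corner_b (a point): second place to press: the same at the diagonally opposite corner (58 mm from the centre along -x and -y), away from the dial, to the robot's right
- travel (a joint): how far the platform's stem is pressed down, m: 0 unloaded (pointer at zero), 0.016 at 1 kg, 0.032 at 2 kg, stop at 0.036. Spring of 613 N/m with a damper, so 1 kg takes 9.8 N; it springs back by itself within about half a second. Negative if the platform is lifted (at most 6 mm)
- rock_side (a joint): small rocking of the platform on its stem, rad: positive when its +y edge (robot's left) dips. Spring of 20 N m/rad: about 0.029 rad for 10 N pressed 58 mm off-centre, so that the pressed corner goes down by about 1.2 times the stem's travel
- rock_front (a joint): the same about the other axis: positive when the dial-side (+x) edge dips
- pointer (a joint): angle of the black dial pointer clockwise from zero, rad: 163.6 rad per metre of travel; one 100 g division is 0.262 rad (1.6 mm of travel)
- marker (a joint): angle of the red portion marker on the dial's rim, clockwise from zero, rad, same zero and direction as the pointer. Set anywhere from 1.57 (0.6 kg) to 2.88 (1.1 kg); stiff, stays where it is
- pointer_tip (a point): outer tip of the black pointer, 46 mm from the dial's centre
- marker_tip (a point): inner point of the red marker, 48 mm from the dial's centre; the marker is a red tab 8 mm wide clipped over the dial's rim. Its x axis runs along the dial's radius from this point towards the dial's centre, y along the rim in the direction of growing readings
- ramekin: white china ramekin, 84 mm across, 45 mm high, loose on the counter beside the scale; origin at the centre of its underside
- jar: glass storage jar with a wooden lid, 72 mm across, 110 mm high, loose beside the scale; origin at the centre of its underside
- tumbler: clear glass tumbler, 72 mm across, 85 mm high, loose on the counter; origin at the centre of its underside
- pitcher: empty clear glass juice pitcher with a handle, 100 mm across, 180 mm high, loose on the counter to the robot's left of the scale; origin at the centre of its underside

How it is judged:
On the way, in this order (a step that is already met when the one before it is completed fails the run):
1. fingertips press the corner on the dial side, robot's left, and the pointer stands at the red marker (distance between pointer_tip and marker_tip below 0.0125 m and value of joint each of rock_side, rock_front above 0.009 rad and contact force between the fingers and scale above 2 N), for 0.5 s.
2. the platform is let go and the pointer is back at zero (value of joint travel below 0.0016 m and contact force between the fingers and scale below 0.3 N), for 0.2 s.
3. fingertips press the opposite corner, away from the dial, robot's right, and the pointer stands at the red marker (distance between pointer_tip and marker_tip below 0.0125 m and value of joint each of rock_side, rock_front below -0.009 rad and contact force between the fingers and scale above 2 N), for 0.5 s.
At the end, for the whole second after the job is handed in: Both corners pressed in turn, pointer held within one 100 g division of the red marker for 0.5 s; then the platform free and at rest, pointer within one division of zero, marker not shifted (5 mm), and ramekin, jar, tumbler and pitcher where they stood (15 mm) (value of joint travel between -0.0016 and 0.0016 m and velocity of joint travel between -0.005 and 0.005 m/s and distance of marker_tip from where it was at the start of the episode below 0.005 m and distance of each of ramekin, jar, tumbler, pitcher from where it was at the start of the episode below 0.015 m); the robot touches nothing.
It fails at once if the pointer is driven more than two divisions (200 g) past the red marker (y of pointer_tip in the frame of marker_tip above 0.023 m).
It fails at once if the platform is lifted (value of joint travel below -0.003 m).
It fails at once if the red marker is shifted (distance of marker_tip from where it was at the start of the episode above 0.005 m).
It fails at once if the ramekin, jar, tumbler or pitcher is pushed, lifted or knocked (distance of any of ramekin, jar, tumbler, pitcher from where it was at the start of the episode above 0.015 m).
It also fails if it takes over 58 s, if anything falls off the work surface, if the arm or the gripper's body presses on something with over 40 N, if the wrist force passes 120 N, or if a joint passes its speed limit or range.

## Working session

There is one attempt and no reset: what is moved stays moved. The work goes in short steps, Python scripts to look and compute and a shell command to move; the robot and the scene stay as the last step left them, time stands still between calls to the robot, and variables do not carry over. Pictures are saved under pics/ and viewed, at most 10 in all, crops included, and the job is handed in when it is done.

```bash
mkdir -p pics; python3 - <<'E'
from bench import *
import cv2,numpy as np
o=get_obs(); print(o['time_s'],o['eef_pos'],o['eef_rot'],o['opening'])
for n in ['scene','top']:
    c=camera(n); cv2.imwrite(f'pics/{n}0.png',c['frame'][:,:,::-1])
    print(n,np.round(c['extrinsics'],3).tolist(),c['mtx'])
    for t in ['scale','dial_center','platform_top','corner_a','corner_b','marker_tip','pointer_tip','pitcher','jar','tumbler','ramekin']:
        print(t,[(np.round(d['xyz'],3).tolist(),round(d['confidence'],2)) for d in spot_in(c,t)[:2]])
E
```

```text
0.0 [0.23298465 0.52511998 0.25537726] [-3.78084589e-04  2.07396952e-01  9.78256459e-01 -8.13418188e-04] 1.0050967540670748
scene [[-0.641, -0.461, 0.614, 1.153], [0.768, -0.381, 0.515, 0.533], [-0.004, 0.801, 0.599, 0.711], [0.0, 0.0, 0.0, 1.0]] [[375.59588263   0.         259.36749172]
 [  0.         375.59588263 191.92584665]
 [  0.           0.           1.        ]]
scale [([0.618, -0.008, 0.1], 0.72), ([0.564, -0.246, 0.03], 0.41)]
dial_center [([0.682, -0.03, 0.065], 0.59)]
platform_top [([0.564, -0.048, 0.162], 0.61)]
corner_a [([0.563, -0.042, 0.159], 0.73)]
corner_b [([0.563, -0.042, 0.159], 0.73)]
marker_tip [([0.682, -0.031, 0.066], 0.25)]
pointer_tip []
pitcher [([0.506, 0.253, 0.128], 0.75)]
jar [([0.492, 0.112, 0.076], 0.85)]
tumbler [([0.584, -0.318, 0.056], 0.9)]
ramekin [([0.563, -0.246, 0.029], 0.69)]
top [[-0.012, 0.993, -0.114, 0.443], [-1.0, -0.012, -0.0, 0.041], [-0.001, 0.114, 0.993, 1.294], [0.0, 0.0, 0.0, 1.0]] [[459.60613152   0.         254.369607  ]
 [  0.         459.60613152 196.92855132]
 [  0.           0.           1.        ]]
scale [([0.574, -0.044, 0.157], 0.88)]
dial_center [([0.677, -0.029, 0.072], 0.92)]
platform_top [([0.546, -0.053, 0.158], 0.72)]
corner_a [([0.551, -0.056, 0.162], 0.86), ([0.679, -0.029, 0.074], 0.33)]
corner_b [([0.551, -0.056, 0.162], 0.86), ([0.679, -0.029, 0.074], 0.33)]
marker_tip [([0.467, 0.095, 0.11], 0.17)]
pointer_tip []
pitcher [([0.475, 0.26, 0.063], 0.74)]
jar [([0.462, 0.092, 0.109], 0.76)]
tumbler [([0.577, -0.35, 0.045], 0.96)]
ramekin [([0.575, -0.221, 0.005], 0.85), ([0.55, -0.054, 0.163], 0.55)]
```

```bash
python3 - <<'E'
import cv2,numpy as np
a=cv2.imread('pics/scene0.png');b=cv2.imread('pics/top0.png')
cv2.imwrite('pics/top0z.png',cv2.resize(b[100:350,100:420],None,fx=2.4,fy=2.4,interpolation=cv2.INTER_CUBIC))
cv2.imwrite('pics/scene0z.png',cv2.resize(a[100:350,100:420],None,fx=2.4,fy=2.4,interpolation=cv2.INTER_CUBIC))
E
```

```text
(no output)
```

View pics/scene0z.png

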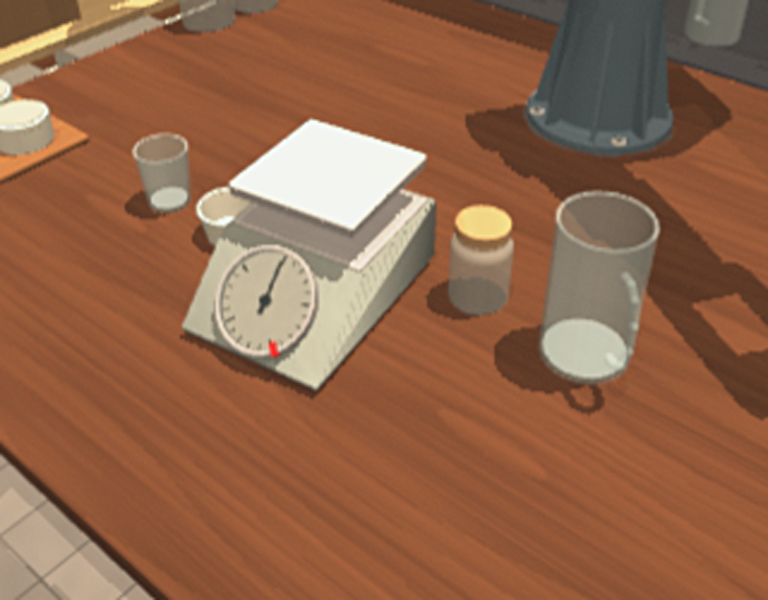

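View pics/top0z.png

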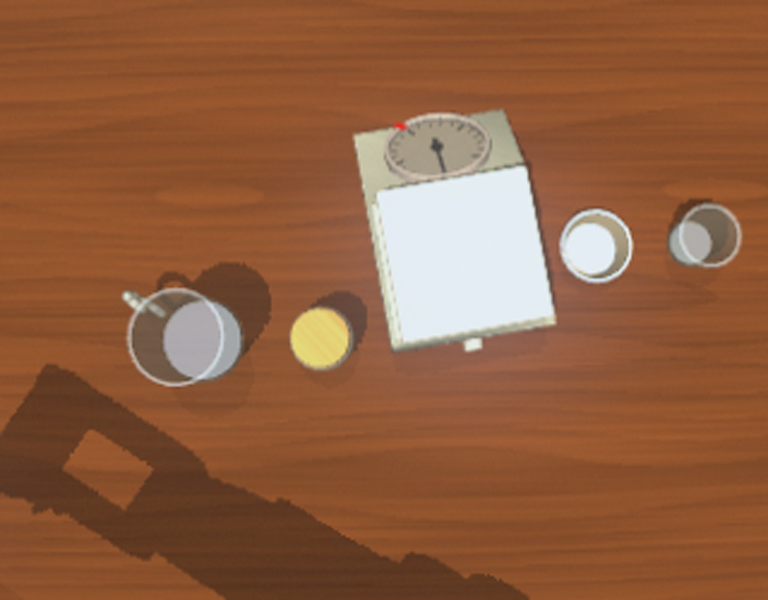

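```bash
cat > h.py <<'E'
import cv2,numpy as np
from bench import *
def proj(c,P):
    E=np.array(c['extrinsics']);F=np.diag([1,-1,-1.])
    R=F@E[:3,:3].T; t=-R@E[:3,3]
    return cv2.projectPoints(np.array(P,float).reshape(-1,3),cv2.Rodrigues(R)[0],t,np.array(c['mtx']),np.array(c['distortion'],float))[0][:,0]
def w(p,P):
    c,s=np.cos(p[2]),np.sin(p[2]);P=np.array(P,float).reshape(-1,3)
    return np.c_[p[0]+c*P[:,0]-s*P[:,1],p[1]+s*P[:,0]+c*P[:,1],P[:,2]]
A=np.radians(42);U=np.array([-np.cos(A),0,np.sin(A)]);Y=np.array([0,1.,0]);C=np.array([.129,0,.062])
def dial(r,th): return C+r*(np.cos(th)*U+np.sin(th)*Y)
def red(f):
    f=f.astype(int);m=(f[...,0]>150)&(f[...,1]<70)&(f[...,2]<70);ys,xs=np.nonzero(m);return xs,ys
E
python3 - <<'E'
from h import *
from scipy.optimize import least_squares
cs,ct=camera('scene'),camera('top')
K=[[-.08,-.08,.16],[-.08,.08,.16],[.08,.08,.16],[.08,-.08,.16]]
ps=np.array([[313,120],[426,158],[350,228],[231,190]])/2.4+100
pt=np.array([[554,324],[398,344],[376,192],[526,165]])/2.4+100
f=lambda p:np.r_[(proj(cs,w(p,K))-ps).ravel(),(proj(ct,w(p,K))-pt).ravel()]
r=least_squares(f,[.55,-.05,.15]);p=r.x;print(p,np.round(r.fun,1))
np.save('pose.npy',p)
print('dial',w(p,C),'A',w(p,[.058,.058,.16]),'B',w(p,[-.058,-.058,.16]))
for c in (cs,ct):
    xs,ys=red(c['frame']);print(len(xs),xs.mean(),ys.mean())
    if len(xs):
        q=least_squares(lambda v:(proj(c,w(p,dial(v[1],v[0])))-[xs.mean(),ys.mean()]).ravel(),[2.6,.055],x_scale=[1,.02]).x;print('th,r',q)
    q=least_squares(lambda v:(proj(c,w(p,dial(0,0)))-[v[0],v[1]]).ravel(),[200,200]).x;print('centre px',(q-100)*2.4)
E
```

```text
[ 0.54899085 -0.05206095  0.1454121 ] [-0.9 -1.5  0.1 -1.9 -0.4 -0.8 -2.1 -4.1 -1.7 -2.  -0.5  0.  -1.6 -0.2
 -1.1  1.2]
dial [[ 0.67662942 -0.03336882  0.062     ]] A [[0.59797453 0.01373115 0.16      ]] B [[ 0.50000718 -0.11785304  0.16      ]]
15 230.46666666666667 235.06666666666666
th,r [1.62979027 0.06609538]
centre px [264.39065273 298.84470963]
6 266.0 151.83333333333334
th,r [2.64530095 0.07074849]
centre px [435.05938132 151.53111622]
```

```bash
python3 - <<'E'
from h import *
from scipy.optimize import least_squares
p=np.load('pose.npy')
for n in('scene','top'):
    c=camera(n);f=c['frame'].astype(int)
    s=f[...,0]-np.maximum(f[...,1],f[...,2])
    m=proj(c,w(p,[dial(.054,t) for t in np.linspace(0,6.28,200)]))
    cen=m.mean(0); d=2.5*(m.max(0)-m.min(0))/4
    yy,xx=np.mgrid[:384,:512];box=(abs(xx-cen[0])<d[0])&(abs(yy-cen[1])<d[1])
    k=box&(s>110);W=s*k;u=np.array([(xx*W).sum(),(yy*W).sum()])/W.sum()
    print(n,k.sum(),u,np.argwhere(k)[:,::-1].tolist())
    q=least_squares(lambda v:(proj(c,w(p,dial(v[1],v[0])))-u).ravel(),[2.6,.055],x_scale=[1,.02]).x;print('th,r',q)
    x0,y0=np.int32(cen-[35,35])
    cr=cv2.resize(c['frame'][y0:y0+70,x0:x0+70,::-1],None,fx=8,fy=8,interpolation=cv2.INTER_CUBIC)
    for t in np.arange(0,5.3,.262):
        for v in proj(c,w(p,[dial(.046,t)])): cv2.circle(cr,tuple(np.int32((v-[x0,y0]+.5)*8)),2,(255,0,0),-1)
    cv2.imwrite(f'pics/dial_{n}.png',cr)
a=[cv2.imread(f'pics/dial_{n}.png') for n in('scene','top')]
cv2.imwrite('pics/dials.png',cv2.resize(np.hstack(a),(800,400)))
E
```

```text
scene 17 [213.4358714  245.04500846] [[214, 242], [212, 243], [213, 243], [214, 243], [212, 244], [213, 244], [214, 244], [212, 245], [213, 245], [214, 245], [213, 246], [214, 246], [215, 246], [213, 247], [214, 247], [215, 247], [213, 248]]
th,r [2.50595942 0.05484744]
top 10 [266.32510288 151.90946502] [[265, 151], [266, 151], [267, 151], [264, 152], [265, 152], [266, 152], [267, 152], [268, 152], [267, 153], [268, 153]]
th,r [2.65192038 0.06982054]
```

View pics/dials.png

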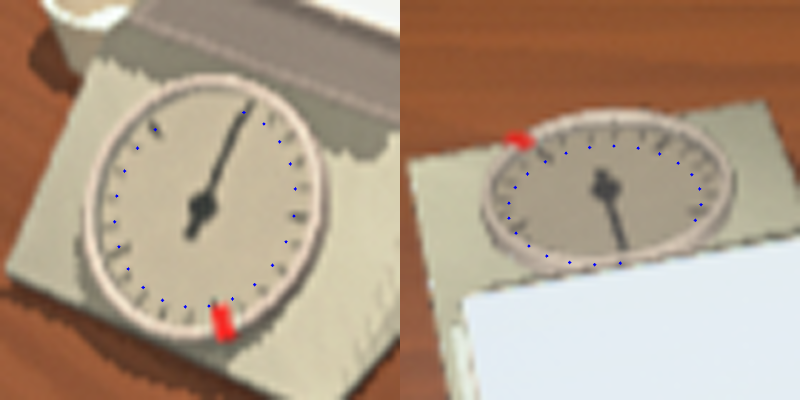

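```bash
python3 -m jog '[0,0,-0.05,0,0,0,1, -0.05,-0.03,-0.06,0,0,0,1, -0.1,-0.06,-0.06,0,0,0,1, -0.15,-0.09,-0.06,0,0,0,1, -0.2,-0.12,-0.06,0,0,0,1, -0.25,-0.15,-0.06,0,0,0,1, -0.3,-0.18,-0.06,0,0,0,1, -0.35,-0.21,-0.06,0,0,0,1, -0.4,-0.24,-0.06,0,0,0,1, -0.45,-0.27,-0.06,0,0,0,1, -0.5,-0.3,-0.06,0,0,0,1, -0.541,-0.319,-0.06,0,0,0,1, -0.541,-0.319,-0.06,0,0,0,1, -0.541,-0.319,-0.03,0,0,0,1, -0.541,-0.319,0,0,0,0,1, -0.541,-0.319,0.03,0,0,0,1, -0.541,-0.319,0.03,0,0,0,1, -0.541,-0.319,0.03,0,0,0,1]'
python3 - <<'E'
from h import *
c=camera('scene');t=camera('top')
o=get_obs();print(o['time_s'],o['eef_pos'],o['wrist_force'],o['q'])
cv2.imwrite('pics/v2.png',cv2.resize(np.hstack([c['frame'][100:300,120:320,::-1],t['frame'][100:300,180:380,::-1]]),(800,400),interpolation=cv2.INTER_CUBIC))
E
```

```text
time_s: 3.65
eef_pos: [0.5987, 0.015, 0.2277]
eef_rot: [0.001, 0.207, 0.978, 0.0]
wrist_force: [-0.6, 1.0, 1.1]
opening: 0.002
grasp_force: 0.0
3.75 [0.59922535 0.01468872 0.22832678] [-0.02275481  0.37787348  0.08883957] [-1.73336147e-01  2.57484019e-01  1.57338497e+00  5.87677376e-05
  1.30761379e+00 -1.32679118e+00]
```

View pics/v2.png

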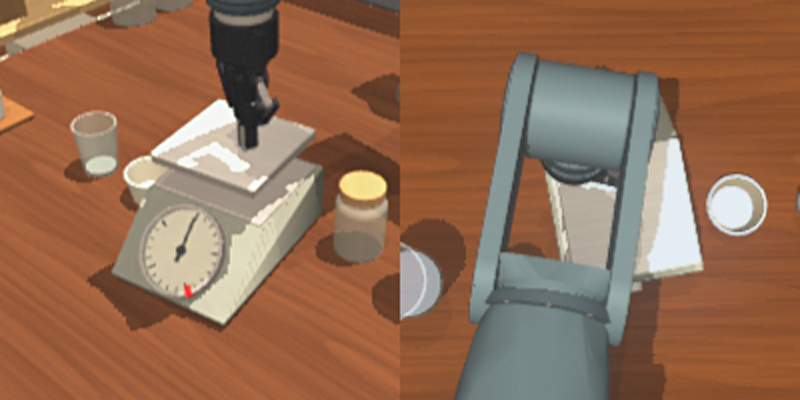

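```bash
python3 -m jog '[0,0,0.015,0,0,0,1, 0,0,0.03,0,0,0,1, 0,0,0.04,0,0,0,1, 0,0,0.045,0,0,0,1, 0,0,0.05,0,0,0,1, 0,0,0.053,0,0,0,1, 0,0,0.055,0,0,0,1, 0,0,0.055,0,0,0,1, 0,0,0.055,0,0,0,1]'
cat >> h.py <<'E'
def look(name):
    c=camera('scene');p=np.load('pose.npy');o=get_obs()
    print(o['time_s'],np.round(o['eef_pos'],4),np.round(o['wrist_force'],2))
    g=c['frame'].min(2).astype(float)
    # pointer: darkest mean ray on r 20..40 mm
    ths=np.arange(0,4,.01)
    v=[np.mean([cv2.getRectSubPix(g.astype(np.float32),(1,1),tuple(map(float,q)))[0,0] for q in proj(c,w(p,[dial(r,t) for r in (.018,.022,.026,.03,.034)]))]) for t in ths]
    v=cv2.blur(np.array(v)[None],(11,1))[0];print('pointer',ths[v.argmin()],v.min(),np.median(v))
    if name: cv2.imwrite(f'pics/{name}.png',cv2.resize(c['frame'][165:265,155:255,::-1],(600,600),interpolation=cv2.INTER_CUBIC))
E
python3 -c "
from h import *
look('p1')"
```

```text
time_s: 4.88
eef_pos: [0.5985, 0.0145, 0.1721]
eef_rot: [0.0, 0.207, 0.978, -0.0]
wrist_force: [-2.9, 0.7, 6.5]
opening: -0.001
grasp_force: 3.0
4.925 [0.5985 0.0145 0.1721] [-3.85  0.12  5.87]
pointer 1.62 111.914955 170.67386
```

View pics/p1.png

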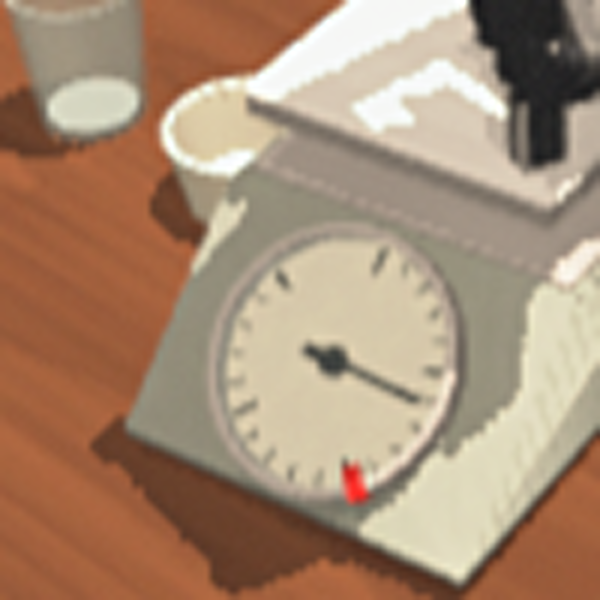

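```bash
python3 -m jog '[0,0,0.002,0,0,0,1, 0,0,0.004,0,0,0,1, 0,0,0.0055,0,0,0,1, 0,0,0.0065,0,0,0,1, 0,0,0.0065,0,0,0,1, 0,0,0.0065,0,0,0,1]'
python3 -c "
from h import *
look('p2')"
```

```text
time_s: 5.68
eef_pos: [0.5989, 0.0145, 0.1663]
eef_rot: [0.001, 0.207, 0.978, 0.0]
wrist_force: [-4.0, 0.1, 9.0]
opening: -0.001
grasp_force: 4.3
5.725 [0.5988 0.0145 0.1662] [-3.95  1.54  9.29]
pointer 2.35 101.53594 170.53555
```

View pics/p2.png

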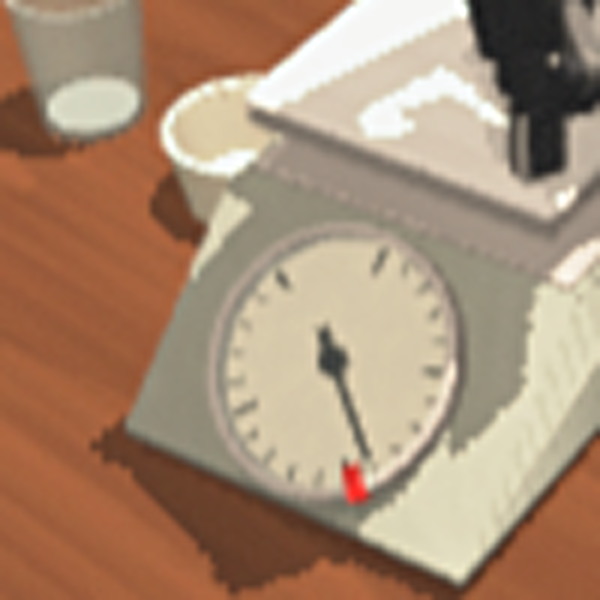

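```bash
python3 -m jog '[0,0,0.001,0,0,0,1, 0,0,0.0012,0,0,0,1, 0,0,0.0012,0,0,0,1, 0,0,0.0012,0,0,0,1, 0,0,0.0012,0,0,0,1, 0,0,0.0012,0,0,0,1, 0,0,0.0012,0,0,0,1, 0,0,0.0012,0,0,0,1, 0,0,0.0012,0,0,0,1, 0,0,0.0012,0,0,0,1]'
python3 -c "
from h import *
look('p3')"
```

```text
time_s: 6.98
eef_pos: [0.5989, 0.0145, 0.1652]
eef_rot: [0.001, 0.207, 0.978, 0.0]
wrist_force: [-4.2, 1.0, 8.3]
opening: -0.0
grasp_force: 4.6
7.025 [0.5989 0.0145 0.1651] [-3.09  1.17  9.91]
pointer 2.48 98.71796 170.45338
```

View pics/p3.png

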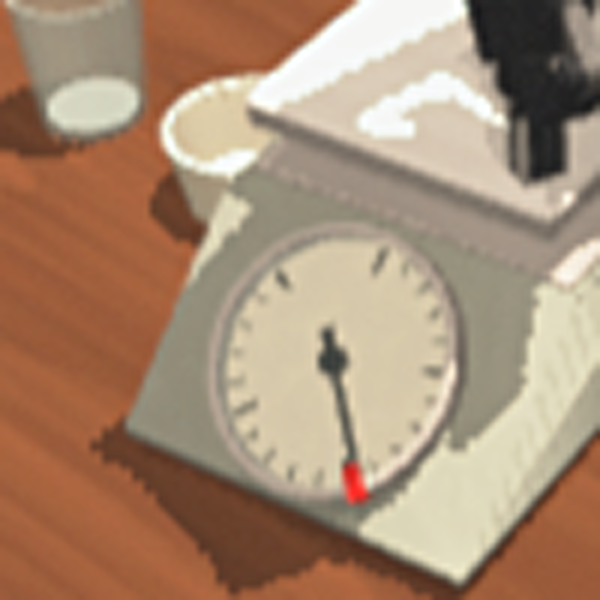

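```bash
python3 -m jog '[0,0,-0.004,0,0,0,1, 0,0,-0.01,0,0,0,1, 0,0,-0.02,0,0,0,1, 0,0,-0.035,0,0,0,1, 0,0,-0.055,0,0,0,1, 0,0,-0.06,0,0,0,1, 0,0,-0.06,0,0,0,1, 0,0,-0.06,0,0,0,1, 0,0,-0.06,0,0,0,1, 0.008,-0.04,-0.06,0,0,0,1, 0.018,-0.08,-0.06,0,0,0,1, 0.028,-0.12,-0.06,0,0,0,1, 0.037,-0.161,-0.06,0,0,0,1, 0.037,-0.161,-0.06,0,0,0,1, 0.037,-0.161,-0.06,0,0,0,1]'
python3 -c "
from h import *
look('p4')
c=camera('scene');cv2.imwrite('pics/p4.png',cv2.resize(c['frame'][90:290,120:320,::-1],(600,600)))"
```

```text
time_s: 8.9
eef_pos: [0.4993, -0.1175, 0.2235]
eef_rot: [0.0, 0.208, 0.978, 0.0]
wrist_force: [0.9, 0.2, -0.2]
opening: -0.001
grasp_force: 0.0
8.95 [ 0.4995 -0.1172  0.2235] [-0.86  0.37  0.87]
pointer 0.0 102.648026 160.64948
```

View pics/p4.png

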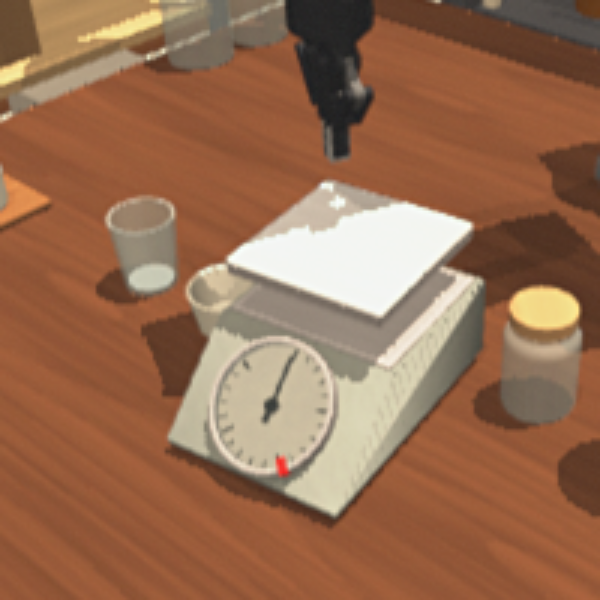

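```bash
python3 -m jog '[0,0,0.015,0,0,0,1, 0,0,0.03,0,0,0,1, 0,0,0.038,0,0,0,1, 0,0,0.043,0,0,0,1, 0,0,0.048,0,0,0,1, 0,0,0.051,0,0,0,1, 0,0,0.051,0,0,0,1, 0,0,0.051,0,0,0,1]'
python3 -c "
from h import *
look('')"
```

```text
time_s: 10.0
eef_pos: [0.4991, -0.1178, 0.1731]
eef_rot: [0.0, 0.207, 0.978, -0.0]
wrist_force: [-4.3, 1.0, 5.6]
opening: -0.0
grasp_force: 2.9
10.05 [ 0.4991 -0.1178  0.1731] [-4.01  0.21  5.23]
pointer 1.54 108.04603 161.5043
```

Consistent with corner A (pointer 1.54); about 7.5 mm more brings it to 2.48.

```bash
python3 -m jog '[0,0,0.002,0,0,0,1, 0,0,0.004,0,0,0,1, 0,0,0.006,0,0,0,1, 0,0,0.0075,0,0,0,1, 0,0,0.0078,0,0,0,1, 0,0,0.0078,0,0,0,1, 0,0,0.0078,0,0,0,1]'
python3 -c "
from h import *
look('p5')"
```

```text
time_s: 10.92
eef_pos: [0.4993, -0.1181, 0.1659]
eef_rot: [0.0, 0.207, 0.978, -0.0]
wrist_force: [-5.3, 0.2, 9.0]
opening: -0.001
grasp_force: 4.6
10.975 [ 0.4993 -0.1181  0.1659] [-5.83  0.51  9.21]
pointer 2.45 95.00248 161.8873
```

View pics/p5.png

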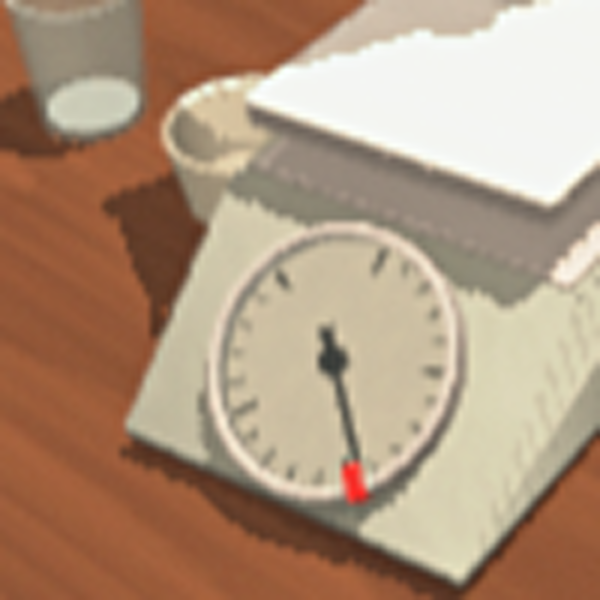

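The pointer tip (357,462) sits at the marker (353,470). I hold it for another second, then release and lift.

```bash
python3 -m jog '[0,0,0.0003,0,0,0,1, 0,0,0.0003,0,0,0,1, 0,0,0.0003,0,0,0,1, 0,0,0.0003,0,0,0,1, 0,0,0.0003,0,0,0,1, 0,0,0.0003,0,0,0,1, 0,0,0.0003,0,0,0,1, 0,0,0.0003,0,0,0,1, 0,0,-0.004,0,0,0,1, 0,0,-0.01,0,0,0,1, 0,0,-0.02,0,0,0,1, 0,0,-0.035,0,0,0,1, 0,0,-0.055,0,0,0,1, 0,0,-0.08,0,0,0,1, 0,0,-0.1,0,0,0,1, 0,0,-0.1,0,0,0,1, 0,0,-0.1,0,0,0,1, 0,0,-0.1,0,0,0,1, 0,0,-0.1,0,0,0,1, 0,0,-0.1,0,0,0,1]'
python3 -c "
from h import *
look('')
print(hand_in())"
```

```text
time_s: 13.48
eef_pos: [0.499, -0.1176, 0.2643]
eef_rot: [-0.0, 0.207, 0.978, 0.0]
wrist_force: [0.5, -0.9, 0.6]
opening: 0.002
grasp_force: 0.0
13.525 [ 0.4991 -0.1176  0.2645] [ 0.53 -0.02 -0.1 ]
pointer 0.0 102.58452 160.36282
the job is handed in; nothing more can be done
None
```

I pressed both corners until the pointer stood at the red marker and held each for about a second. The pointer returned to zero after each release, and I handed the job in at 13.5 s; the hand-in returned no verdict.

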